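# Load the packing turntable with dip tubs from the slide-lid caddy

## Task

Lift the knob end of the caddy's sliding lid over its stop lip, slide the lid out of its grooves and lay it flat, knob up, in the middle of the wooden cutting board. Then take every dip tub out of the caddy and stand each one upright, centred in an outline of its own on the turntable with its long side along the outline's long side, so that packing can start. Leave the turntable at the angle at which it stands and leave the jar, bowl and spoon where they are.

Things in the scene. Friction and masses are not known exactly. Their poses are not given: they have to be found in the camera images.
- caddy: Fixed steel caddy, 186 (x) by 190 (y) mm, origin under its centre on the counter; x points to its stop-lip end, z up. The closed lid rests 50 mm up on ledges along the two y sides, behind the lip and in front of a back wall (inner face x = -88 mm). Back and side walls are 63 mm high; the side walls leave 2 mm beside the lid.
- caddy_lip (a point): Middle of the top of the stop lip: a 5 mm thick wall across the caddy's +x end, 57 mm high, 7 mm above the ledges, blocking the lid until its knob end is raised. Caddy's axes.
- caddy_rails (a point): Mid-way between the front ends of the two hold-down rails, at their undersides (59 mm up, 9 mm above the ledges). They cover only the rear of the ledges (x = -93 to -21 mm), so the lid cannot be lifted straight off: tilted about its rear edge, its knob end rises up to about 13 mm; slid 65 mm towards +x it is clear of them. Caddy's axes.
- caddy_in (a point): Centre of the caddy's inner floor, 5 mm up; inner space 176 by 168 mm. Six pockets of about 55 by 44 mm, 3 along x (centres -58.5, 0, 58.5 mm) by 2 along y (centres -38, 38 mm), parted by ribs only 10 mm above the floor. Caddy's axes.
- lid_mid (a point): Loose white plastic sliding lid of the caddy, plate 172 (x) by 178 (y) by 4 mm, 120 g, closed at the start; this point is the centre of the plate, its axes parallel to the caddy's while closed (x towards the lip end and the knob, z up).
- lid_knob (a point): Centre of the black knob on the lid, a block 30 (x) by 18 (y) by 28 mm high standing on the plate, 55 mm from the plate's centre towards the lip end; this point is 14 mm above the plate's top and 16 mm above lid_mid. Same axes as the lid.
- board: Fixed square wooden cutting board, 210 by 210 by 12 mm thick; origin under its centre on the counter, top 12 mm up.
- turntable (a joint): Angle of the packing turntable (rad, anticlockwise from above), 0 at the start, with the black dash on its rim at the pointer of its base. Plywood disc, radius 150 mm, top 35 mm above the counter, turning freely with slight friction (about 0.03 N m).
- mark0: Outline drawn on the turntable's top, 60 (x) by 50 (y) mm, one of six equally spaced 80 mm from the disc's axis; origin at the outline's centre on the disc's top, x (the long way) pointing straight out from the axis, z up.
- mark1: Outline drawn on the turntable's top, 60 (x) by 50 (y) mm, one of six equally spaced 80 mm from the disc's axis; origin at the outline's centre on the disc's top, x (the long way) pointing straight out from the axis, z up.
- mark2: Outline drawn on the turntable's top, 60 (x) by 50 (y) mm, one of six equally spaced 80 mm from the disc's axis; origin at the outline's centre on the disc's top, x (the long way) pointing straight out from the axis, z up.
- mark3: Outline drawn on the turntable's top, 60 (x) by 50 (y) mm, one of six equally spaced 80 mm from the disc's axis; origin at the outline's centre on the disc's top, x (the long way) pointing straight out from the axis, z up.
- mark4: Outline drawn on the turntable's top, 60 (x) by 50 (y) mm, one of six equally spaced 80 mm from the disc's axis; origin at the outline's centre on the disc's top, x (the long way) pointing straight out from the axis, z up.
- mark5: Outline drawn on the turntable's top, 60 (x) by 50 (y) mm, one of six equally spaced 80 mm from the disc's axis; origin at the outline's centre on the disc's top, x (the long way) pointing straight out from the axis, z up.
- tub0_mid (a point): Closed black dip tub with a paper-white top, 48 (x) by 38 (y) by 38 mm high, about 70 g; this point is its centre, half-way up; z up. Starts in a pocket of the caddy with x roughly along the caddy's x; absent (None) in some runs.
- tub1_mid (a point): Closed black dip tub with a paper-white top, 48 (x) by 38 (y) by 38 mm high, about 70 g; this point is its centre, half-way up; z up. Starts in a pocket of the caddy with x roughly along the caddy's x; absent (None) in some runs.
- tub2_mid (a point): Closed black dip tub with a paper-white top, 48 (x) by 38 (y) by 38 mm high, about 70 g; this point is its centre, half-way up; z up. Starts in a pocket of the caddy with x roughly along the caddy's x; absent (None) in some runs.
- tub3_mid (a point): Closed black dip tub with a paper-white top, 48 (x) by 38 (y) by 38 mm high, about 70 g; this point is its centre, half-way up; z up. Starts in a pocket of the caddy with x roughly along the caddy's x; absent (None) in some runs.
- tub4_mid (a point): Closed black dip tub with a paper-white top, 48 (x) by 38 (y) by 38 mm high, about 70 g; this point is its centre, half-way up; z up. Starts in a pocket of the caddy with x roughly along the caddy's x; absent (None) in some runs.
- tub5_mid (a point): Closed black dip tub with a paper-white top, 48 (x) by 38 (y) by 38 mm high, about 70 g; this point is its centre, half-way up; z up. Starts in a pocket of the caddy with x roughly along the caddy's x; absent (None) in some runs.
- spice_jar: Bystander: jar 54 mm across, 85 mm high; origin under its centre.
- prep_bowl: Bystander: steel bowl 120 mm across, 50 mm high; origin under its centre.
- serving_spoon: Bystander: spoon 150 mm long lying on the counter; origin near the middle.
Not all that is in view belongs to the job. Of the things that look like the part that bears lid_mid, the larger one is meant.

How it is judged:
On the way, in this order (a step that is already met when the one before it is completed fails the run):
1. The lid's end has been lifted over the stop lip and the lid has slid at least 3 cm out (x of lid_mid in the frame of caddy above 0.03 m), for 0.1 s.
2. The lid lies flat, knob up, released in the middle of the cutting board (horizontal distance between lid_mid and board below 0.05 m and z of lid_mid in the frame of board between 0.008 and 0.02 m and angle between lid_mid's own z axis and vertical below 0.08 rad and contact force between lid and the fingers below 0.1 N and linear speed of lid below 0.02 m/s), for 0.3 s.
At the end, for the whole second after the job is handed in: Lid flat on the board, knob up, centre within 50 mm of the board's centre; every tub upright and at rest on the turntable, within 12 mm of the centre of its own outline and 0.2 rad of the outline's long axis, either way round; turntable within 0.15 rad of its starting angle (horizontal distance between lid_mid and board below 0.05 m and z of lid_mid in the frame of board between 0.008 and 0.02 m and angle between lid_mid's own z axis and vertical below 0.08 rad and ((horizontal distance between tub0_mid and mark0 below 0.012 m and angle between the x axis of tub0_mid and the x axis of mark0, either way round below 0.2 rad) or (horizontal distance between tub0_mid and mark1 below 0.012 m and angle between the x axis of tub0_mid and the x axis of mark1, either way round below 0.2 rad) or (horizontal distance between tub0_mid and mark2 below 0.012 m and angle between the x axis of tub0_mid and the x axis of mark2, either way round below 0.2 rad) or (horizontal distance between tub0_mid and mark3 below 0.012 m and angle between the x axis of tub0_mid and the x axis of mark3, either way round below 0.2 rad) or (horizontal distance between tub0_mid and mark4 below 0.012 m and angle between the x axis of tub0_mid and the x axis of mark4, either way round below 0.2 rad) or (horizontal distance between tub0_mid and mark5 below 0.012 m and angle between the x axis of tub0_mid and the x axis of mark5, either way round below 0.2 rad)) and z of tub0_mid in the frame of mark0 between 0.013 and 0.025 m and angle between each of tub0_mid, tub1_mid, tub2_mid, tub3_mid, tub4_mid, tub5_mid's own z axis and vertical below 0.12 rad and linear speed of each of tub0, tub1, tub2, tub3, tub4, tub5 below 0.03 m/s and ((horizontal distance between tub1_mid and mark0 below 0.012 m and angle between the x axis of tub1_mid and the x axis of mark0, either way round below 0.2 rad) or (horizontal distance between tub1_mid and mark1 below 0.012 m and angle between the x axis of tub1_mid and the x axis of mark1, either way round below 0.2 rad) or (horizontal distance between tub1_mid and mark2 below 0.012 m and angle between the x axis of tub1_mid and the x axis of mark2, either way round below 0.2 rad) or (horizontal distance between tub1_mid and mark3 below 0.012 m and angle between the x axis of tub1_mid and the x axis of mark3, either way round below 0.2 rad) or (horizontal distance between tub1_mid and mark4 below 0.012 m and angle between the x axis of tub1_mid and the x axis of mark4, either way round below 0.2 rad) or (horizontal distance between tub1_mid and mark5 below 0.012 m and angle between the x axis of tub1_mid and the x axis of mark5, either way round below 0.2 rad)) and z of tub1_mid in the frame of mark0 between 0.013 and 0.025 m and ((horizontal distance between tub2_mid and mark0 below 0.012 m and angle between the x axis of tub2_mid and the x axis of mark0, either way round below 0.2 rad) or (horizontal distance between tub2_mid and mark1 below 0.012 m and angle between the x axis of tub2_mid and the x axis of mark1, either way round below 0.2 rad) or (horizontal distance between tub2_mid and mark2 below 0.012 m and angle between the x axis of tub2_mid and the x axis of mark2, either way round below 0.2 rad) or (horizontal distance between tub2_mid and mark3 below 0.012 m and angle between the x axis of tub2_mid and the x axis of mark3, either way round below 0.2 rad) or (horizontal distance between tub2_mid and mark4 below 0.012 m and angle between the x axis of tub2_mid and the x axis of mark4, either way round below 0.2 rad) or (horizontal distance between tub2_mid and mark5 below 0.012 m and angle between the x axis of tub2_mid and the x axis of mark5, either way round below 0.2 rad)) and z of tub2_mid in the frame of mark0 between 0.013 and 0.025 m and ((horizontal distance between tub3_mid and mark0 below 0.012 m and angle between the x axis of tub3_mid and the x axis of mark0, either way round below 0.2 rad) or (horizontal distance between tub3_mid and mark1 below 0.012 m and angle between the x axis of tub3_mid and the x axis of mark1, either way round below 0.2 rad) or (horizontal distance between tub3_mid and mark2 below 0.012 m and angle between the x axis of tub3_mid and the x axis of mark2, either way round below 0.2 rad) or (horizontal distance between tub3_mid and mark3 below 0.012 m and angle between the x axis of tub3_mid and the x axis of mark3, either way round below 0.2 rad) or (horizontal distance between tub3_mid and mark4 below 0.012 m and angle between the x axis of tub3_mid and the x axis of mark4, either way round below 0.2 rad) or (horizontal distance between tub3_mid and mark5 below 0.012 m and angle between the x axis of tub3_mid and the x axis of mark5, either way round below 0.2 rad)) and z of tub3_mid in the frame of mark0 between 0.013 and 0.025 m and ((horizontal distance between tub4_mid and mark0 below 0.012 m and angle between the x axis of tub4_mid and the x axis of mark0, either way round below 0.2 rad) or (horizontal distance between tub4_mid and mark1 below 0.012 m and angle between the x axis of tub4_mid and the x axis of mark1, either way round below 0.2 rad) or (horizontal distance between tub4_mid and mark2 below 0.012 m and angle between the x axis of tub4_mid and the x axis of mark2, either way round below 0.2 rad) or (horizontal distance between tub4_mid and mark3 below 0.012 m and angle between the x axis of tub4_mid and the x axis of mark3, either way round below 0.2 rad) or (horizontal distance between tub4_mid and mark4 below 0.012 m and angle between the x axis of tub4_mid and the x axis of mark4, either way round below 0.2 rad) or (horizontal distance between tub4_mid and mark5 below 0.012 m and angle between the x axis of tub4_mid and the x axis of mark5, either way round below 0.2 rad)) and z of tub4_mid in the frame of mark0 between 0.013 and 0.025 m and ((horizontal distance between tub5_mid and mark0 below 0.012 m and angle between the x axis of tub5_mid and the x axis of mark0, either way round below 0.2 rad) or (horizontal distance between tub5_mid and mark1 below 0.012 m and angle between the x axis of tub5_mid and the x axis of mark1, either way round below 0.2 rad) or (horizontal distance between tub5_mid and mark2 below 0.012 m and angle between the x axis of tub5_mid and the x axis of mark2, either way round below 0.2 rad) or (horizontal distance between tub5_mid and mark3 below 0.012 m and angle between the x axis of tub5_mid and the x axis of mark3, either way round below 0.2 rad) or (horizontal distance between tub5_mid and mark4 below 0.012 m and angle between the x axis of tub5_mid and the x axis of mark4, either way round below 0.2 rad) or (horizontal distance between tub5_mid and mark5 below 0.012 m and angle between the x axis of tub5_mid and the x axis of mark5, either way round below 0.2 rad)) and z of tub5_mid in the frame of mark0 between 0.013 and 0.025 m and value of joint turntable between -0.15 and 0.15 rad); the robot touches nothing.
It fails at once if The turntable is turned more than 0.35 rad either way (value of joint turntable above 0.35 rad or value of joint turntable below -0.35 rad).
It fails at once if The spice jar is moved more than 2 cm (distance of spice_jar from where it was at the start of the episode above 0.02 m).
It fails at once if The steel bowl is moved more than 2 cm (distance of prep_bowl from where it was at the start of the episode above 0.02 m).
It fails at once if The serving spoon is moved more than 2 cm (distance of serving_spoon from where it was at the start of the episode above 0.02 m).
Of tub0, tub1, tub2, tub3, tub4, tub5 only 4 to 6 are there at a start; the rules pass over those that are not, and their reading is None.
At some moment in a run one of tub0, tub1, tub2, tub3, tub4, tub5 may be knocked a few centimetres aside while the robot is not near it.
Once in a run the grip may slacken for a moment while it holds something.
It also fails if it takes over 210 s, if anything falls off the work surface, if the arm or the gripper's body presses on something with over 40 N, if the wrist force passes 120 N, or if a joint passes its speed limit or range.

## Robot

A 7-joint arm with a two-finger parallel gripper is mounted at the origin on the work surface. World frame = base frame: x ahead of the robot, y to its left, z up, the work surface at z = 0. Lengths are in m, angles in rad, forces in N, time in s.
With the tool pointing down it reaches from about 0.4 to 0.85 m from the base axis. Payload 10.4 kg.
Tool frame: the origin (TCP) lies midway between the tips of the shut fingers; the grasp point (between the pads) lies 19 mm behind it; z points along the fingers, y is the line along which they close (so a half turn about z gives the same grasp; the last joint's range is limited). The gripper opens to 87 mm and grips with 3 to 60 N. Pads are 19 mm wide; open, the fingers measure 117 mm over their backs; the gripper's body (75 mm by 190 mm) begins 51 mm behind the grasp point.
Start: joints at [1.139, 0.332, -0.065, 1.46, 0.022, 1.35, -0.088], TCP at [0.248, -0.574, 0.223] pointing down, gripper open.
Joint ranges: [-2.6, 2.6], [-0.5, 2.12], [-1.47, 1.34], [0.16, 2.42], [-1.27, 4.41], [0.06, 2.06], [-2.6, 2.6]. Speed limits (rad/s): [2.22, 2.22, 2.79, 2.79, 3.14, 3.14, 3.14].

## Interface

Orientations are given as a unit quaternion [x, y, z, w].
In Python, from bench import r gives the robot as it stands.
- The arm moves only by the tool arm_command, never from a script. Its arguments are lists of equal length, an entry for each row: "xyz": the shift along the world's x, y, z in m, a list of three; "rot": the turn, a rotation vector about the world's x, y, z in rad, a list of three. In form: {"xyz": [[tx, ty, tz], ...], "rot": [[ax, ay, az], ...]}. A call has 1 to 20 rows; each row is the pose to reach, as a shift and turn from the pose commanded when the call began; what a row does not reach only later rows make up. A row lasts 1/12 s, in which the tool goes at most 41.7 mm and 7.16 degrees, less where a joint would pass 70% of its speed; a pose out of reach is approached as far as the arm can. A call with a gripper value outside its range is refused whole. "grip" is the opening, from 0 (shut) to 1 (fully open), set as the call begins (left out, the last holds). The fingers move at their own pace and stop on an object; "squeeze" is the grip in N (left out, the last holds). Time passes only in rows, so rows that repeat a pose let the fingers close. It gives the time, the measured TCP pose, the force, the opening and the grip force at its end, in the units of the state.
- r.read_state(): the state, without advancing time (a new reading comes with each control period).
- r.camera(name): name is "side" or "top" or "wrist"; returns the picture (480x640x3 uint8, red, green, blue); there is no depth.
- r.camera_model(name): a dict with "fx", "fy", "cx", "cy" (pixels), "T" (4x4, takes a point from camera to world coordinates). Camera axes: x right, y up, looking along -z (the intrinsics and any distortion apply to the point x, -y, -z); pixel columns grow to the right and rows downward; lengths in m; the calibration is good to about 2 mm. The wrist camera is an equidistant fisheye: a pixel r from the principal point sees the ray r / f radians off the axis. A picture is of the moment at which its call begins: read the wrist's pose just before it. camera_model takes no time and is no camera call; for the wrist camera it gives the pose at the moment of the call.
- r.close_job(): hands the job in; it is judged then, once.
Trained networks look in the newest picture that a camera, given by its name, has taken for a name from the list of things; names that differ only in an ending like _2 or _b are one class to them, and where a whole thing is asked for, a point or a joint stands for the part that bears it (a point fixed in the world has none). Each returns a list of dicts, best first, with "conf" (0 to 1); they miss things now and then, are a little off and sometimes report something else, mostly with a low value. They report only what shows in the picture. A call takes as long as a camera call. They do not tell look-alikes from the thing itself.
- r.look_for(label, camera): "at" ([x, y, z] in m, in the coordinates of the camera as it stood for that picture, good to about 4 mm: the middle of the surface that is visible of it).
- r.spot_point(label, camera): "at" ([x, y, z] in m, in the coordinates of the camera as it stood for that picture, good to about 4 mm: a listed point, or the origin of a listed thing).
The state is a dict: "time": time; "joint_positions": joint angles; "joint_vel": joint speeds; "joint_torque": joint torques, N m; "ee_pos": TCP position; "eef_rot": TCP orientation; "ft_force": force on the tool from outside, world axes, zero at the start; "torque": the same for the moment, N m; "width": finger opening in m; "grip_force": force on a finger pad.
Only numpy, scipy, OpenCV 4.12 (cv2) and the standard library are available. Lean on these libraries where they do the work, as an engineer would, in place of code of your own. Each camera call takes 0.05 s, during which the arm holds its last target. There are 200 camera calls.

## Working session

There is one attempt and no reset: what is moved stays moved. The work goes in short steps, Python scripts to look and compute and a tool call to move; the robot and the scene stay as the last step left them, time stands still between calls to the robot, and variables do not carry over. Pictures are saved under pics/ and viewed, at most 14 in all, crops included, and the job is handed in when it is done.

Besides the shell and the picture viewer there is one more tool, called after "Request:" as name(argument=value, ...) on one line, values as JSON. arm_command: Moves the arm, as the interface text tells. Its arguments: {"type":"object","properties":{"xyz":{"type":"array"},"rot":{"type":"array"},"grip":{"type":"number"},"squeeze":{"type":"number"}},"required":["xyz","rot"]}

```bash
mkdir -p pics; cat > h.py <<'E'
import numpy as np, cv2
from bench import r
from scipy.spatial.transform import Rotation as R
def snap(c,f=None):
    m=r.camera_model(c); im=r.camera(c)
    if f: cv2.imwrite('pics/'+f,im[:,:,::-1])
    return im,m
def w(m,p): T=np.array(m['T']); return T[:3,:3]@np.array(p)+T[:3,3]
def proj(m,P):
    T=np.array(m['T']); p=T[:3,:3].T@(np.array(P)-T[:3,3]); return m['cx']+m['fx']*p[0]/-p[2], m['cy']-m['fy']*p[1]/-p[2]
def ray(m,u,v,z):
    T=np.array(m['T']); d=T[:3,:3]@np.array([(u-m['cx'])/m['fx'],-(v-m['cy'])/m['fy'],-1]); o=T[:3,3]; return o+d*(z-o[2])/d[2]
E
python3 - <<'E'
from h import *
for c in ['top','side']:
    im,m=snap(c,c+'0.png'); print(c,np.round(m['T'],3).tolist(),m['fx'],m['cx'],m['cy'],[k for k in m])
    for l in ['caddy','caddy_lip','lid_mid','lid_knob','board','turntable','mark0','spice_jar','prep_bowl','serving_spoon']:
        d=r.spot_point(l,c); print(l,[(round(x['conf'],2),np.round(w(m,x['at']),3).tolist(),np.round(proj(m,w(m,x['at']))).tolist()) for x in d[:7]])
s=r.read_state(); print(s['time'],s['ee_pos'],s['eef_rot'])
E
```

```text
top [[0.014, 0.988, -0.156, 0.28], [-1.0, 0.015, 0.007, 0.011], [0.009, 0.156, 0.988, 1.493], [0.0, 0.0, 0.0, 1.0]] 551.2679970807563 323.51965735501307 238.84956982863224 ['fx', 'fy', 'cx', 'cy', 'T']
caddy [(0.3, [0.499, -0.401, 0.032], [473.0, 245.0])]
caddy_lip [(0.61, [0.559, 0.007, 0.056], [321.0, 220.0])]
lid_mid [(0.57, [0.224, 0.338, 0.004], [195.0, 345.0])]
lid_knob [(0.85, [0.183, 0.327, 0.013], [197.0, 362.0]), (0.6, [0.528, 0.002, 0.07], [323.0, 230.0])]
board [(0.86, [0.484, 0.311, -0.004], [210.0, 249.0])]Traceback (most recent call last):
  File "<stdin>", line 5, in <module>
ValueError: it knows: board, caddy, caddy_in, caddy_lip, caddy_rails, lid_knob, lid_mid, mark, prep_bowl, serving_spoon, spice_jar, tub0_mid, tub1_mid, tub2_mid, tub3_mid, tub4_mid, tub5_mid
```

```bash
python3 - <<'E'
from h import *
for c in ['top','side']:
    im,m=snap(c,c+'1.png'); print(c)
    if c=='side': print(np.round(m['T'],3).tolist(),m['fx'])
    for l in ['mark','spice_jar','prep_bowl','serving_spoon']+(['caddy','caddy_lip','caddy_rails','lid_mid','lid_knob','board'] if c=='side' else ['caddy_rails','caddy']):
        d=r.spot_point(l,c); print(l,[(round(x['conf'],2),np.round(w(m,x['at']),3).tolist(),np.round(proj(m,w(m,x['at']))).tolist()) for x in d[:7]])
s=r.read_state(); print(s['time'],s['ee_pos'],s['eef_rot'])
E
```

```text
top
mark [(0.63, [0.563, -0.353, 0.037], [455.0, 221.0]), (0.6, [0.497, -0.401, 0.033], [473.0, 246.0]), (0.57, [0.417, -0.368, 0.039], [462.0, 275.0]), (0.42, [0.412, -0.287, 0.036], [431.0, 277.0]), (0.41, [0.548, -0.276, 0.033], [426.0, 227.0]), (0.4, [0.476, -0.241, 0.039], [414.0, 252.0])]
spice_jar [(0.63, [0.767, 0.209, 0.0], [251.0, 149.0])]
prep_bowl [(0.59, [0.753, -0.196, 0.001], [394.0, 156.0])]
serving_spoon [(0.79, [0.77, 0.008, 0.005], [322.0, 149.0])]
caddy_rails [(0.5, [0.55, -0.277, 0.034], [427.0, 226.0])]
caddy []
side
[[-0.863, 0.248, -0.441, 0.085], [-0.506, -0.41, 0.759, 0.723], [0.008, 0.878, 0.479, 0.556], [0.0, 0.0, 0.0, 1.0]] 453.4465633314987
mark [(0.61, [0.494, -0.398, 0.04], [389.0, 207.0]), (0.59, [0.476, -0.241, 0.037], [372.0, 230.0]), (0.49, [0.547, -0.276, 0.035], [353.0, 220.0]), (0.43, [0.407, -0.287, 0.038], [404.0, 229.0]), (0.4, [0.421, -0.371, 0.028], [410.0, 220.0]), (0.37, [0.556, -0.352, 0.04], [362.0, 207.0])]
spice_jar [(0.58, [0.762, 0.208, 0.003], [159.0, 295.0])]
prep_bowl [(0.88, [0.752, -0.191, 0.002], [272.0, 225.0])]
serving_spoon [(0.95, [0.77, 0.002, 0.002], [221.0, 253.0]), (0.54, [0.753, -0.193, -0.0], [272.0, 226.0])]
caddy [(0.65, [0.473, -0.005, -0.003], [328.0, 289.0])]
caddy_lip [(0.94, [0.561, 0.007, 0.055], [291.0, 258.0]), (0.6, [0.476, -0.006, -0.001], [327.0, 287.0])]
caddy_rails []
lid_mid [(0.97, [0.221, 0.342, 0.002], [367.0, 464.0]), (0.75, [0.471, -0.008, 0.051], [330.0, 267.0])]
lid_knob [(0.88, [0.185, 0.33, 0.017], [397.0, 461.0]), (0.76, [0.527, 0.002, 0.065], [305.0, 257.0]), (0.45, [0.471, -0.008, 0.053], [330.0, 266.0])]
board [(0.88, [0.474, 0.31, -0.004], [236.0, 381.0]), (0.48, [0.475, -0.24, 0.035], [372.0, 231.0])]
1.2 [ 0.24844055 -0.57352862  0.22258373] [9.79189813e-01 2.02946563e-01 2.99229733e-05 4.70001187e-05]
```

View pics/top0.png

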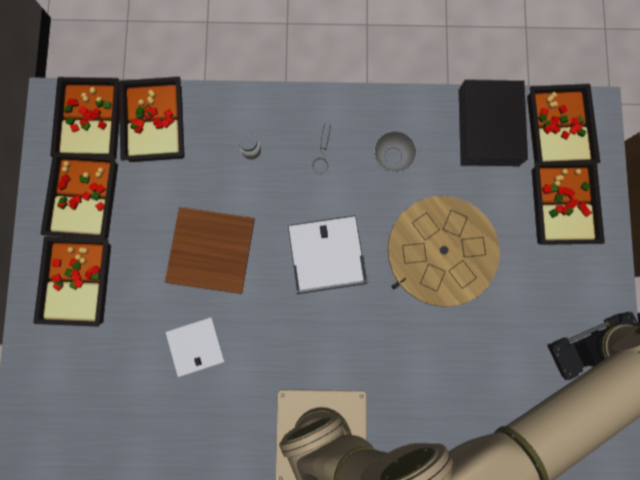

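The two lids in view are the one in the caddy (white plate ~(326,255), knob (323,231)) and a smaller look-alike on the counter (~(195,347), knob (198,361)). I choose the larger one, in the caddy. Next come a close crop and fits.

```bash
python3 - <<'E'
from h import *
m=r.camera_model('top'); im=cv2.imread('pics/top1.png')
def fit(mask,z,name):
    n,l,st,_=cv2.connectedComponentsWithStats(mask.astype(np.uint8))
    for i in range(1,n):
        if st[i,4]<800: continue
        ys,xs=np.where(l==i); P=np.array([ray(m,a,b,z)[:2] for a,b in zip(xs,ys)],np.float32)
        print(name,st[i],cv2.minAreaRect(P*1000))
hsv=cv2.cvtColor(im,cv2.COLOR_BGR2HSV); W=(hsv[...,2]>170)&(hsv[...,1]<40); W[:180]=0;W[385:]=0
fit(W,0.054,'white')
B=(hsv[...,0]<15)&(hsv[...,1]>110); B[:180]=0;B[300:]=0;B[:,:150]=0;B[:,280:]=0
fit(B,0.012,'board')
M=[[.563,-.353],[.497,-.401],[.417,-.368],[.412,-.287],[.548,-.276],[.476,-.241],[.494,-.398],[.476,-.241],[.547,-.276],[.407,-.287],[.421,-.371],[.556,-.352]]
M=np.array(M); c=M.mean(0); a=np.arctan2(*(M-c).T[::-1]); o=np.angle(np.mean(np.exp(6j*a)))/6
print(c,np.degrees(o),np.linalg.norm(M-c,axis=1))
a=im[190:310,270:380]; s=cv2.imread('pics/side1.png')[200:330,250:400]
cv2.imwrite('pics/crop1.png',np.hstack([cv2.resize(a,(440,480),interpolation=2),cv2.resize(s,(360,312),interpolation=2)[:480].copy() if 0 else cv2.copyMakeBorder(cv2.resize(s,(360,312),interpolation=2),0,168,0,0,0)]))
E
```

```text
white [ 290  217   73   73 4085] ((470.0042419433594, -7.177345275878906), (169.91403198242188, 176.52940368652344), 9.27602767944336)
white [ 166  318   58   58 2152] ((223.26702880859375, 327.979736328125), (117.40257263183594, 120.97515106201172), 18.809492111206055)
board [ 166  208   88   85 5789] ((479.8327941894531, 308.5265808105469), (207.26023864746094, 206.3039093017578), 82.48133850097656)
[ 0.4845     -0.32091667] -23.52308997444611 [0.08480324 0.08105301 0.08229879 0.08004118 0.07778018 0.08036743
 0.07766653 0.08036743 0.07696595 0.08459663 0.08087392 0.07796425]
```

View pics/crop1.png

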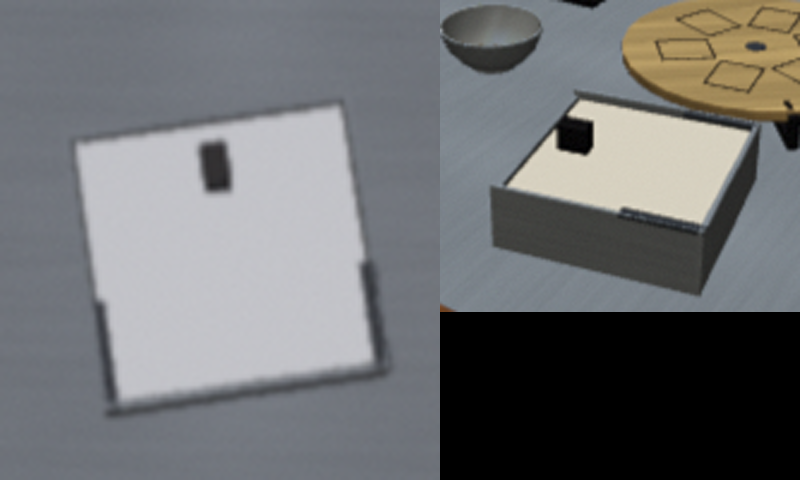

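View pics/side1.png

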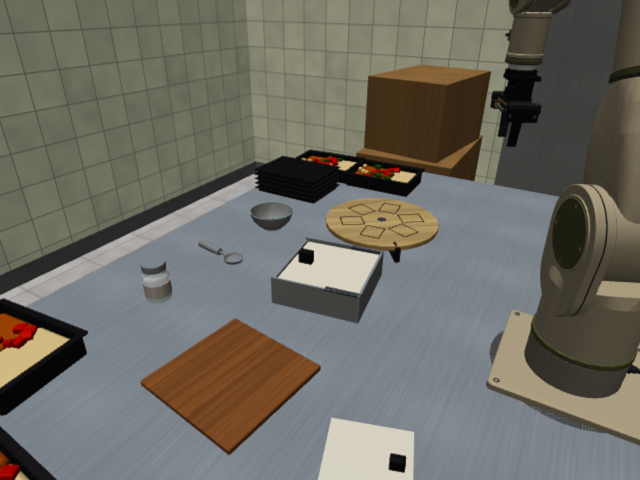

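The crop shows the larger plate in the caddy, with its knob at the far (lip) end. Moving to hover over the knob.

Request:
arm_command(xyz=[[0.276,0.576,-0.02],[0.276,0.576,-0.02],[0.276,0.576,-0.02],[0.276,0.576,-0.02],[0.276,0.576,-0.02],[0.276,0.576,-0.02],[0.276,0.576,-0.02],[0.276,0.576,-0.02],[0.276,0.576,-0.02],[0.276,0.576,-0.02],[0.276,0.576,-0.02],[0.276,0.576,-0.02],[0.276,0.576,-0.02],[0.276,0.576,-0.02],[0.276,0.576,-0.02],[0.276,0.576,-0.02],[0.276,0.576,-0.02],[0.276,0.576,-0.02],[0.276,0.576,-0.02],[0.276,0.576,-0.02]], rot=[[0,0,-0.2465],[0,0,-0.2465],[0,0,-0.2465],[0,0,-0.2465],[0,0,-0.2465],[0,0,-0.2465],[0,0,-0.2465],[0,0,-0.2465],[0,0,-0.2465],[0,0,-0.2465],[0,0,-0.2465],[0,0,-0.2465],[0,0,-0.2465],[0,0,-0.2465],[0,0,-0.2465],[0,0,-0.2465],[0,0,-0.2465],[0,0,-0.2465],[0,0,-0.2465],[0,0,-0.2465]], grip=1, squeeze=20)

```text
time: 2.87
ee_pos: [0.5242, 0.0009, 0.2026]
eef_rot: [0.997, 0.08, -0.0, 0.0]
ft_force: [0.0, 0.1, 0.3]
width: 0.087
grip_force: 0.0
```

```bash
cat >> h.py <<'E'
def fe(m,P):  # world -> fisheye pixel
    T=np.array(m['T']); p=T[:3,:3].T@(np.array(P)-T[:3,3]); q=np.array([p[0],-p[1],-p[2]]); s=np.hypot(q[0],q[1]); t=np.arctan2(s,q[2]); return m['cx']+m['fx']*t*q[0]/s, m['cy']+m['fy']*t*q[1]/s
def fray(m,u,v,z):
    T=np.array(m['T']); a=np.array([(u-m['cx'])/m['fx'],(v-m['cy'])/m['fy']]); t=np.linalg.norm(a); b=a/max(t,1e-9)*np.sin(t)
    d=T[:3,:3]@np.array([b[0],-b[1],-np.cos(t)]); o=T[:3,3]; return o+d*(z-o[2])/d[2]
def st():
    s=r.read_state(); q=R.from_quat(s['eef_rot']).as_matrix(); print('t',round(s['time'],2),'tcp',np.round(s['ee_pos'],4),'ty',np.round(q[:,1],3),'tz',np.round(q[:,2],3),'w',round(s['width'],4),'F',np.round(s['ft_force'],1),'g',round(s['grip_force'],1)); return s
E
python3 - <<'E'
from h import *
st(); im,m=snap('wrist','w1.png'); print(np.round(m['T'],3).tolist(),m['fx'])
for l in ['lid_knob','lid_mid','caddy_lip','caddy_rails','caddy']:
    for x in r.spot_point(l,'wrist')[:3]: p=w(m,x['at']); print(l,round(x['conf'],2),np.round(p,4),np.round(fe(m,p)))
st()
E
```

```text
t 2.87 tcp [0.5242 0.0009 0.2026] ty [ 0.159 -0.987  0.001] tz [ 0.    -0.001 -1.   ] w 0.087 F [0.  0.1 0.3] g 0.0
[[0.159, 0.95, 0.269, 0.599], [-0.987, 0.153, 0.044, 0.012], [0.001, -0.273, 0.962, 0.364], [0.0, 0.0, 0.0, 1.0]] 371.64829954431775
lid_knob 0.6 [0.526 0.005 0.067] [314. 225.]
lid_knob 0.5 [ 0.7568 -0.1928 -0.0038] [528.  37.]
lid_mid 0.74 [ 0.472  -0.0088  0.0515] [320. 280.]
caddy_lip 0.88 [0.5616 0.0042 0.057 ] [322. 181.]
caddy 0.25 [ 0.4689 -0.0096  0.0537] [320. 284.]
t 3.17 tcp [0.5244 0.002  0.2027] ty [ 0.161 -0.987  0.   ] tz [ 0. -0. -1.] w 0.0866 F [-0.4 -0.3 -0.2] g 0.0
```

View pics/w1.png

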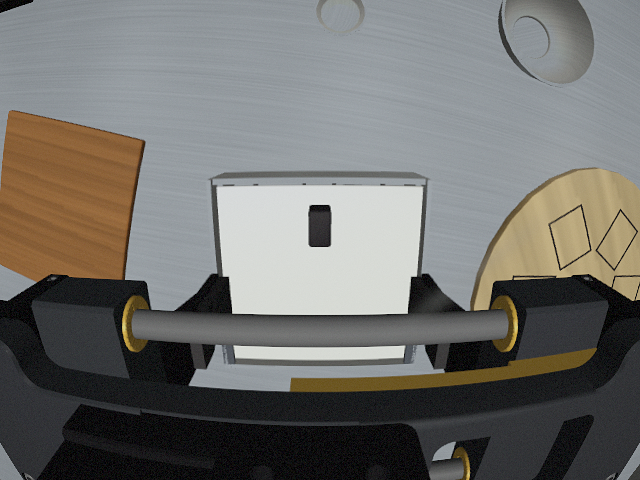

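The wrist view shows the knob at (319,225), square with the gripper and laterally centred. Descending and gripping.

Request:
arm_command(xyz=[[0,0,-0.03],[0,0,-0.06],[0,0,-0.09],[0,0,-0.11],[0,0,-0.13],[0,0,-0.137],[0,0,-0.143],[0,0,-0.143],[0,0,-0.143]], rot=[[0,0,0],[0,0,0],[0,0,0],[0,0,0],[0,0,0],[0,0,0],[0,0,0],[0,0,0],[0,0,0]])

```text
time: 3.92
ee_pos: [0.525, 0.0025, 0.0604]
eef_rot: [0.997, 0.081, 0.001, 0.0]
ft_force: [-0.7, 0.7, 0.9]
width: 0.0868
grip_force: 0.0
```

Request:
arm_command(xyz=[[0,0,0],[0,0,0],[0,0,0],[0,0,0],[0,0,0],[0,0,0],[0,0,0],[0,0,0],[0,0,0],[0,0,0],[0,0,0],[0,0,0]], rot=[[0,0,0],[0,0,0],[0,0,0],[0,0,0],[0,0,0],[0,0,0],[0,0,0],[0,0,0],[0,0,0],[0,0,0],[0,0,0],[0,0,0]], grip=0, squeeze=40)

```text
time: 4.92
ee_pos: [0.5245, 0.0025, 0.0596]
eef_rot: [0.997, 0.081, 0.0, 0.0]
ft_force: [-0.9, -0.0, -0.3]
width: 0.0175
grip_force: 40.0
```

Request:
arm_command(xyz=[[0,0,0.0021],[-0.0004,0,0.0042],[-0.0006,0,0.0064],[-0.0008,0,0.0085],[-0.0008,0,0.0085],[-0.0008,0,0.0085]], rot=[[0.0024,-0.0148,0],[0.0048,-0.0296,0],[0.0073,-0.0444,0],[0.0097,-0.0592,0],[0.0097,-0.0592,0],[0.0097,-0.0592,0]])

```text
time: 5.42
ee_pos: [0.5235, 0.0023, 0.0684]
eef_rot: [0.996, 0.081, 0.03, -0.002]
ft_force: [0.5, -0.6, -0.6]
width: 0.0177
grip_force: 40.0
```

```bash
python3 - <<'E'
from h import *
s=st(); print(s['torque']); im,m=snap('side')
cv2.imwrite('pics/s2.png',cv2.resize(im[220:320,250:400,::-1],(750,500),interpolation=2))
E
```

```text
t 5.42 tcp [0.5235 0.0023 0.0684] ty [ 0.161 -0.987  0.001] tz [ 0.06   0.009 -0.998] w 0.0177 F [ 0.5 -0.6 -0.6] g 40.0
[ 0.00040507 -0.0011419   0.00786071]
```

View pics/s2.png

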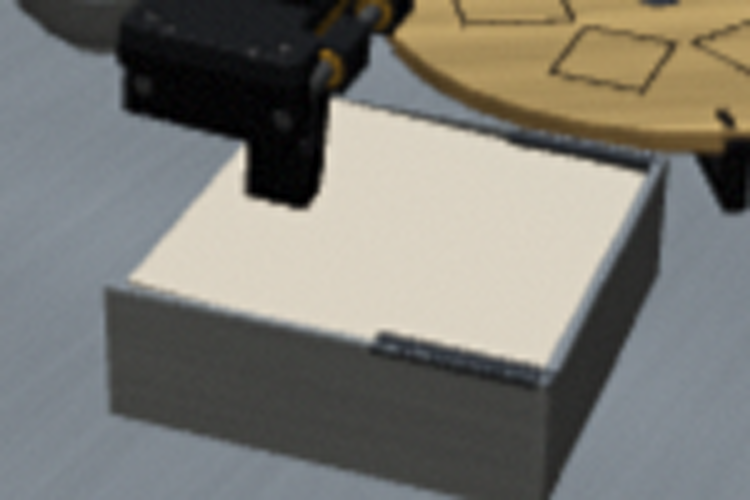

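The crop shows the lid's front end raised above the lip, tilted cleanly. Sliding it out.

Request:
arm_command(xyz=[[0.0059,0.001,0],[0.0118,0.0019,0],[0.0178,0.0029,0],[0.0237,0.0039,0.0003],[0.0296,0.0048,0.0005],[0.0355,0.0058,0.0008],[0.0415,0.0068,0.0012],[0.0474,0.0077,0.0018],[0.0533,0.0087,0.0024],[0.0592,0.0097,0.0028],[0.0651,0.0106,0.0034],[0.0711,0.0116,0.0038],[0.077,0.0126,0.005],[0.077,0.0126,0.012],[0.077,0.0126,0.022],[0.077,0.0126,0.042],[0.077,0.0126,0.062],[0.077,0.0126,0.082],[0.077,0.0126,0.102],[0.077,0.0126,0.102]], rot=[[0,0,0],[0,0,0],[0,0,0],[0,0,0],[0,0,0],[0,0,0],[0,0,0],[0,0,0],[0,0,0],[0,0,0],[0,0,0],[0,0,0],[0,0,0],[0,0,0],[0,0,0],[0,0,0],[-0.0024,0.0148,0],[-0.0048,0.0296,0],[-0.0073,0.0444,0],[-0.0097,0.0592,0]])

```text
time: 7.13
ee_pos: [0.6025, 0.0154, 0.1757]
eef_rot: [0.997, 0.081, 0.003, 0.0]
ft_force: [0.4, -0.2, -0.3]
width: 0.0179
grip_force: 40.0
```

```bash
python3 - <<'E'
from h import *
st(); im,m=snap('side','s3.png')
for l in ['lid_mid','lid_knob']:
    for x in r.spot_point(l,'side')[:3]: print(l,round(x['conf'],2),np.round(w(m,x['at']),3))
E
```

```text
t 7.13 tcp [0.6025 0.0154 0.1757] ty [ 0.162 -0.987  0.001] tz [ 0.006 -0.    -1.   ] w 0.0179 F [ 0.4 -0.2 -0.3] g 40.0
lid_mid 0.96 [0.223 0.342 0.   ]
lid_mid 0.62 [0.55  0.006 0.167]
lid_knob 0.78 [0.183 0.326 0.014]
lid_knob 0.6 [0.604 0.018 0.182]
```

View pics/s3.png

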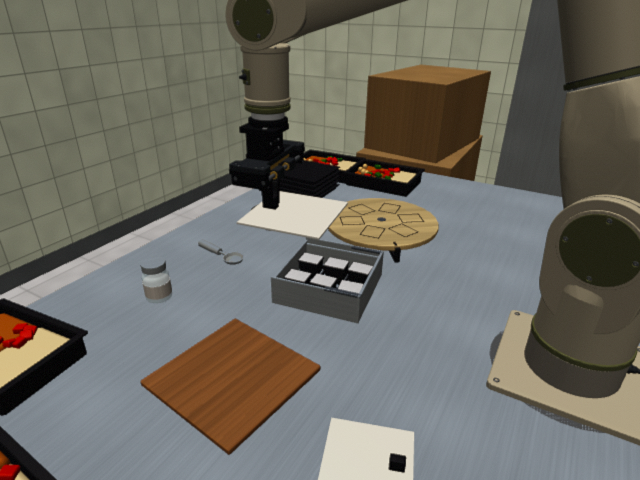

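The side view shows the lid (held, ~(293,214)) clear of the caddy and six tubs in the caddy (~(325,272)). Carrying the lid to the board.

Request:
arm_command(xyz=[[-0.007,0.03,0],[-0.014,0.06,0],[-0.021,0.09,0],[-0.028,0.12,0],[-0.034,0.15,0],[-0.041,0.18,0],[-0.048,0.21,0],[-0.055,0.24,0],[-0.061,0.27,-0.02],[-0.068,0.302,-0.05],[-0.068,0.302,-0.08],[-0.068,0.302,-0.1],[-0.068,0.302,-0.12],[-0.068,0.302,-0.13],[-0.068,0.302,-0.135],[-0.068,0.302,-0.14],[-0.068,0.302,-0.144],[-0.068,0.302,-0.144],[-0.068,0.302,-0.144]], rot=[[0,0,0],[0,0,0],[0,0,0],[0,0,0],[0,0,0],[0,0,0],[0,0,0],[0,0,0],[0,0,0],[0,0,0],[0,0,0],[0,0,0],[0,0,0],[0,0,0],[0,0,0],[0,0,0],[0,0,0],[0,0,0],[0,0,0]])

```text
time: 8.87
ee_pos: [0.533, 0.3172, 0.0268]
eef_rot: [0.997, 0.081, 0.0, -0.0]
ft_force: [0.5, 0.3, -0.6]
width: 0.018
grip_force: 40.0
```

```bash
python3 - <<'E'
from h import *
st()
for c in ['side','top']:
  im,m=snap(c)
  for l in ['lid_mid','lid_knob','board']:
    for x in r.spot_point(l,c)[:3]: print(l,round(x['conf'],2),np.round(w(m,x['at']),3))
E
```

```text
t 8.87 tcp [0.533  0.3172 0.0268] ty [ 0.161 -0.987 -0.   ] tz [ 0.001  0.    -1.   ] w 0.018 F [ 0.5  0.3 -0.6] g 40.0
lid_mid 0.67 [ 0.222  0.343 -0.002]
lid_mid 0.65 [0.482 0.309 0.019]
lid_knob 0.81 [0.535 0.319 0.034]
lid_knob 0.76 [0.185 0.332 0.014]
lid_knob 0.29 [ 0.47  -0.005  0.001]
board 0.52 [ 0.473 -0.041  0.026]
lid_mid 0.77 [0.225 0.34  0.004]
lid_mid 0.59 [0.481 0.31  0.02 ]
lid_mid 0.32 [ 0.45  -0.008  0.059]
lid_knob 0.97 [0.185 0.324 0.016]
lid_knob 0.43 [ 0.767  0.206 -0.001]
board 0.64 [ 0.473 -0.241  0.039]
```

Request:
arm_command(xyz=[[0,0,-0.002],[0,0,-0.004],[0,0,-0.005],[0,0,-0.005],[0,0,-0.005]], rot=[[0,0,0],[0,0,0],[0,0,0],[0,0,0],[0,0,0]])

```text
time: 9.68
ee_pos: [0.5327, 0.3171, 0.021]
eef_rot: [0.997, 0.081, 0.0, 0.0]
ft_force: [0.2, 0.0, 0.6]
width: 0.0176
grip_force: 40.0
```

Request:
arm_command(xyz=[[0,0,0],[0,0,0],[0,0,0],[0,0,0],[0,0,0],[0,0,0],[0,0,0.01],[0,0,0.03],[0,0,0.06],[0,0,0.09],[0,0,0.12],[0,0,0.15],[-0.01,-0.03,0.18],[-0.02,-0.06,0.2],[-0.03,-0.09,0.22],[-0.04,-0.12,0.22]], rot=[[0,0,0],[0,0,0],[0,0,0],[0,0,0],[0,0,0],[0,0,0],[0,0,0],[0,0,0],[0,0,0],[0,0,0],[0,0,0],[0,0,0],[0,0,0],[0,0,0],[0,0,0],[0,0,0]], grip=1)

```text
time: 11.02
ee_pos: [0.4933, 0.1972, 0.2458]
eef_rot: [0.997, 0.082, 0.003, -0.001]
ft_force: [0.9, -0.3, 0.2]
width: 0.0868
grip_force: 0.0
```

```bash
python3 - <<'E'
from h import *
st()
im,m=snap('top','top2.png')
hsv=cv2.cvtColor(im,cv2.COLOR_RGB2HSV)
im2,m2=snap('side','s4.png')
for l in ['lid_mid','lid_knob']:
    for x in r.spot_point(l,'side')[:3]: print(l,round(x['conf'],2),np.round(w(m2,x['at']),3))
for c,mm in [('top',m),('side',m2)]:
    d=r.spot_point('tub0_mid',c); print(c,[(round(x['conf'],2),np.round(w(mm,x['at']),3).tolist()) for x in d])
def fit(mask,z,name,lo):
    n,l,st,_=cv2.connectedComponentsWithStats(mask.astype(np.uint8))
    for i in range(1,n):
        if st[i,4]<lo: continue
        ys,xs=np.where(l==i); P=np.array([ray(m,a,b,z)[:2] for a,b in zip(xs,ys)],np.float32)
        print(name,st[i],np.round(P.mean(0),4),cv2.minAreaRect(P*1000))
W=(hsv[...,2]>150)&(hsv[...,1]<40); C=W.copy(); C[:215]=0;C[295:]=0;C[:,:285]=0;C[:,370:]=0
fit(C,0.043,'tub',50)
cv2.imwrite('pics/c2.png',cv2.resize(im[185:325,150:400,::-1],(800,448),interpolation=2))
E
```

```text
t 11.02 tcp [0.4933 0.1972 0.2458] ty [ 0.163 -0.987 -0.001] tz [ 0.006  0.002 -1.   ] w 0.0868 F [ 0.9 -0.3  0.2] g 0.0
lid_mid 0.93 [0.483 0.309 0.012]
lid_mid 0.88 [0.22  0.339 0.   ]
lid_mid 0.3 [0.523 0.044 0.024]
lid_knob 0.8 [0.533 0.319 0.029]
lid_knob 0.71 [0.183 0.329 0.014]
top [(0.51, [0.406, 0.024, 0.024])]
side [(0.72, [0.408, 0.026, 0.024])]
tub [330 222  14  16 178] [ 0.535  -0.0341] ((534.911865234375, -34.319374084472656), (40.26165771484375, 32.199459075927734), 8.672633171081543)
tub [302 226  14  16 181] [0.5222 0.0412] ((521.8432006835938, 41.23124694824219), (40.52991485595703, 32.067020416259766), 9.135004043579102)
tub [334 244  14  16 183] [ 0.4755 -0.0451] ((475.34100341796875, -44.75310134887695), (40.47709655761719, 32.33999252319336), 7.4721245765686035)
tub [306 247  14  16 185] [0.4663 0.0296] ((466.0641174316406, 29.823421478271484), (40.67038345336914, 32.46174240112305), 6.520822048187256)
tub [338 265  13  16 182] [ 0.4205 -0.0537] ((419.7167663574219, -54.276153564453125), (39.6856689453125, 31.639236450195312), 0.8330026865005493)
tub [308 269  15  17 188] [0.4072 0.0224] ((407.2344665527344, 22.115861892700195), (40.36824417114258, 32.060279846191406), 12.184167861938477)
```

View pics/c2.png

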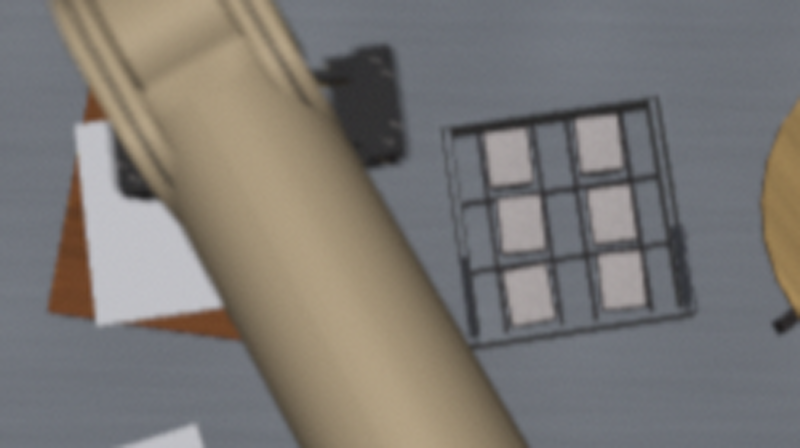

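The crop shows the lid on the board (~(150,220)) and six tubs in a 2×3 array (~(510,155)…(620,280)). Picking the first tub.

Request:
arm_command(xyz=[[0.007,-0.035,-0.02],[0.014,-0.07,-0.04],[0.021,-0.11,-0.06],[0.028,-0.15,-0.08],[0.035,-0.19,-0.1],[0.0424,-0.22,-0.11],[0.0424,-0.2313,-0.111],[0.0424,-0.2313,-0.111],[0.0424,-0.2313,-0.13],[0.0424,-0.2313,-0.15],[0.0424,-0.2313,-0.17],[0.0424,-0.2313,-0.19],[0.0424,-0.2313,-0.205],[0.0424,-0.2313,-0.215],[0.0424,-0.2313,-0.22],[0.0424,-0.2313,-0.221],[0.0424,-0.2313,-0.221]], rot=[[0,0,0],[0,0,0],[0,0,0],[0,0,0],[0,0,0],[0,0,0],[0,0,0],[0,0,0],[0,0,0],[0,0,0],[0,0,0],[0,0,0],[0,0,0],[0,0,0],[0,0,0],[0,0,0],[0,0,0]], grip=0.62)

```text
time: 12.73
ee_pos: [0.5355, -0.0334, 0.0205]
eef_rot: [0.997, 0.082, 0.0, -0.0]
ft_force: [0.1, 0.8, 0.2]
width: 0.0541
grip_force: 0.0
```

Request:
arm_command(xyz=[[0,0,0],[0,0,0],[0,0,0],[0,0,0],[0,0,0],[0,0,0],[0,0,0],[0,0,0.02],[0,0,0.05],[0,0,0.08],[0,0,0.11],[0,0,0.11]], rot=[[0,0,0],[0,0,0],[0,0,0],[0,0,0],[0,0,0],[0,0,0],[0,0,0],[0,0,0],[0,0,0],[0,0,0],[0,0,0],[0,0,0]], grip=0, squeeze=25)

```text
time: 13.73
ee_pos: [0.538, -0.0341, 0.1358]
eef_rot: [0.997, 0.081, 0.004, 0.001]
ft_force: [1.0, 1.0, -1.1]
width: 0.038
grip_force: 24.8
```

```bash
python3 - <<'E'
from h import *
s=st(); print(np.round(s['joint_positions'],2)); im,m=snap('side'); im2,_=snap('wrist')
cv2.imwrite('pics/s5.png',np.hstack([cv2.resize(im[150:320,250:450,::-1],(400,340)),cv2.resize(im2[100:440,120:520,::-1],(400,340))]))
E
```

```text
t 13.73 tcp [ 0.538  -0.0341  0.1358] ty [ 0.162 -0.987  0.002] tz [ 0.008 -0.001 -1.   ] w 0.038 F [ 1.   1.  -1.1] g 24.8
[ 0.42  0.25 -0.5   1.78  0.13  1.14 -1.53]
```

View pics/s5.png

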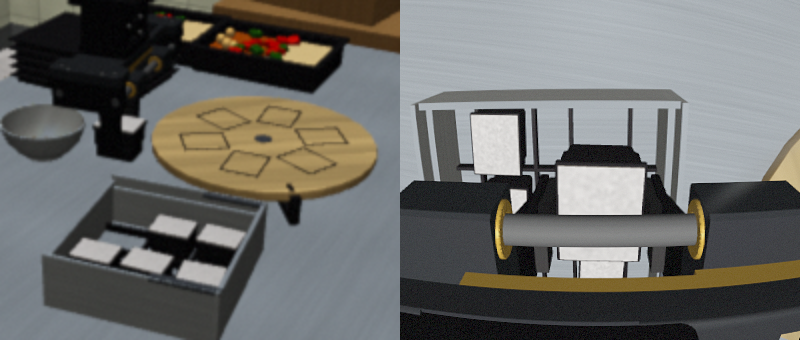

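The tub is held upright between the pads (right half, ~(600,210)). Carrying it to mark k0.

Request:
arm_command(xyz=[[0.0023,-0.0319,0],[0.0046,-0.0637,0],[0.0069,-0.0956,0],[0.0092,-0.1274,0],[0.0115,-0.1593,0],[0.0137,-0.1912,0],[0.016,-0.223,0],[0.0183,-0.2549,0],[0.0206,-0.2867,0],[0.0229,-0.3186,0],[0.0229,-0.3186,0],[0.0229,-0.3186,0],[0.0229,-0.3186,0]], rot=[[0,0,-0.057],[0,0,-0.114],[0,0,-0.172],[0,0,-0.229],[0,0,-0.286],[0,0,-0.343],[0,0,-0.401],[0,0,-0.458],[0,0,-0.515],[0,0,-0.5725],[0,0,-0.5725],[0,0,-0.5725],[0,0,-0.5725]])

```text
time: 14.92
ee_pos: [0.5574, -0.3518, 0.1281]
eef_rot: [0.979, -0.203, -0.001, -0.001]
ft_force: [0.0, 0.9, -1.2]
width: 0.0382
grip_force: 24.8
```

```bash
python3 - <<'E'
from h import *
st()
A=[]
for c in ['wrist','side']:
  im,m=snap(c,'p1%s.png'%c)
  for x in r.spot_point('mark',c): p=w(m,x['at']); print(c,round(x['conf'],2),np.round(p,4)); 
  for x in r.spot_point('tub0_mid',c)[:3]: p=w(m,x['at']); print(c,'tub',round(x['conf'],2),np.round(p,4))
E
```

```text
t 14.92 tcp [ 0.5574 -0.3518  0.1281] ty [-0.398 -0.917 -0.001] tz [-0.002  0.002 -1.   ] w 0.0382 F [ 0.   0.9 -1.2] g 24.8
side 0.61 [ 0.4065 -0.2891  0.0389]
side 0.61 [ 0.4198 -0.3725  0.0305]
side 0.53 [ 0.5586 -0.354   0.0372]
side 0.49 [ 0.5485 -0.2763  0.0358]
side 0.44 [ 0.4771 -0.2421  0.0377]
side 0.4 [ 0.4953 -0.3971  0.0393]
side tub 0.79 [0.4127 0.0265 0.0255]
```

View pics/p1wrist.png

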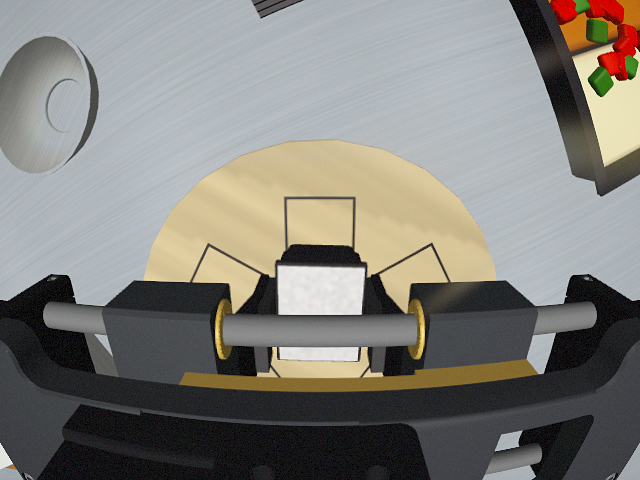

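The wrist view shows the outline's far edge at row 198, cols 285–355, square with and centred on the held tub (col ~321). Lowering and releasing.

```bash
python3 - <<'E'
from h import *
m=r.camera_model('wrist')
for u,v in [(285.5,198),(320,198),(354.5,198)]: print(fray(m,u,v,.035))
c=np.array([.4845,-.3209]);a=np.radians(-23.5);print('expect far edge',c+.11*np.array([np.cos(a),np.sin(a)]))
E
```

```text
[ 0.59701062 -0.3431731   0.035     ]
[ 0.58731843 -0.36530031  0.035     ]
[ 0.57777261 -0.38749963  0.035     ]
expect far edge [ 0.58537661 -0.3647624 ]
```

Request:
arm_command(xyz=[[0,0,-0.025],[0,0,-0.045],[0,0,-0.06],[0,0,-0.07],[0,0,-0.075],[0,0,-0.078],[0,0,-0.079],[0,0,-0.079],[0,0,-0.079]], rot=[[0,0,0],[0,0,0],[0,0,0],[0,0,0],[0,0,0],[0,0,0],[0,0,0],[0,0,0],[0,0,0]])

```text
time: 15.97
ee_pos: [0.5585, -0.3531, 0.052]
eef_rot: [0.979, -0.204, 0.001, 0.0]
ft_force: [0.1, 0.8, -0.7]
width: 0.0379
grip_force: 24.8
```

Request:
arm_command(xyz=[[0,0,-0.001],[0,0,-0.001],[0,0,-0.001],[0,0,-0.001],[0,0,-0.001]], rot=[[0,0,0],[0,0,0],[0,0,0],[0,0,0],[0,0,0]], grip=0.62)

```text
time: 16.38
ee_pos: [0.558, -0.3529, 0.0503]
eef_rot: [0.979, -0.204, 0.0, 0.0]
ft_force: [0.1, -0.0, -0.1]
width: 0.0531
grip_force: 0.0
```

Request:
arm_command(xyz=[[0,0,0.01],[0,0,0.03],[0,0,0.06],[0,0,0.08],[-0.0083,0.0308,0.08],[-0.0165,0.0616,0.08],[-0.0248,0.0923,0.08],[-0.033,0.1231,0.08],[-0.0413,0.1539,0.08],[-0.0495,0.1847,0.08],[-0.0578,0.2155,0.08],[-0.066,0.2462,0.08],[-0.0743,0.277,0.08],[-0.0825,0.3078,0.08],[-0.0825,0.3078,0.08],[-0.0825,0.3078,0.08]], rot=[[0,0,0],[0,0,0],[0,0,0],[0,0,0],[0,0,0.057],[0,0,0.114],[0,0,0.172],[0,0,0.229],[0,0,0.286],[0,0,0.343],[0,0,0.401],[0,0,0.458],[0,0,0.515],[0,0,0.5725],[0,0,0.5725],[0,0,0.5725]])

```text
time: 17.72
ee_pos: [0.4756, -0.0436, 0.1311]
eef_rot: [0.997, 0.083, 0.001, 0.0]
ft_force: [0.1, -0.1, 0.5]
width: 0.0538
grip_force: 0.0
```

```bash
cat >> h.py <<'E'
def look():
    s=st(); im,m=snap('top'); im2,m2=snap('side')
    for c,mm in (('top',m),('side',m2)):
        d=[w(mm,x['at']) for l in ('tub0_mid',) for x in r.spot_point(l,c) if x['conf']>.3]; print(c,'net',[np.round(p,3).tolist() for p in d])
    for c,I,M,lo in (('top',im,m,60),('side',im2,m2,60)):
        h=cv2.cvtColor(I,cv2.COLOR_RGB2HSV); W=((h[...,2]>145)&(h[...,1]<45)).astype(np.uint8)
        n,l,s_,_=cv2.connectedComponentsWithStats(W)
        for i in range(1,n):
            if not lo<s_[i,4]<900: continue
            ys,xs=np.where(l==i)
            for z in (.043,.073):
                P=np.array([ray(M,a,b,z)[:2] for a,b in zip(xs,ys)],np.float32)*1000; q=P.mean(0)
                if (z==.043 and 360<q[0]<600 and -110<q[1]<90) or (z==.073 and 330<q[0]<640 and -480<q[1]<-170):
                    (a,b),(e,f),g=cv2.minAreaRect(P); print(c,z,np.round(q),'mid',np.round([a,b]),np.round([e,f]),'long',round(g if e>f else g-90,1))
    return im,im2
E
python3 - <<'E'
from h import *
im,im2=look()
cv2.imwrite('pics/c3.png',np.hstack([cv2.resize(im[180:320,280:520,::-1],(480,280)),cv2.resize(im2[180:320,250:450,::-1],(320,224))[:,:] if 0 else cv2.copyMakeBorder(cv2.resize(im2[180:320,250:450,::-1],(320,224)),0,56,0,0,0)]))
E
```

```text
t 17.72 tcp [ 0.4756 -0.0436  0.1311] ty [ 0.165 -0.986  0.001] tz [ 0.001 -0.001 -1.   ] w 0.0538 F [ 0.1 -0.1  0.5] g 0.0
top net [[0.407, 0.023, 0.023], [0.523, 0.036, 0.023]]
side net [[0.408, 0.027, 0.026]]
top 0.073 [ 559. -353.] mid [ 559. -353.] [32. 42.] long -23.1
top 0.043 [407.  22.] mid [407.  22.] [41. 33.] long 12.1
side 0.073 [ 558. -356.] mid [ 559. -357.] [37. 49.] long -24.5
side 0.043 [475. -44.] mid [475. -44.] [44. 34.] long 9.1
side 0.043 [421. -53.] mid [421. -53.] [44. 34.] long 6.7
side 0.043 [521.  42.] mid [522.  41.] [44. 36.] long 8.5
side 0.043 [466.  31.] mid [467.  31.] [47. 35.] long 2.0
side 0.043 [405.  23.] mid [405.  23.] [48. 33.] long 11.2
```

View pics/c3.png

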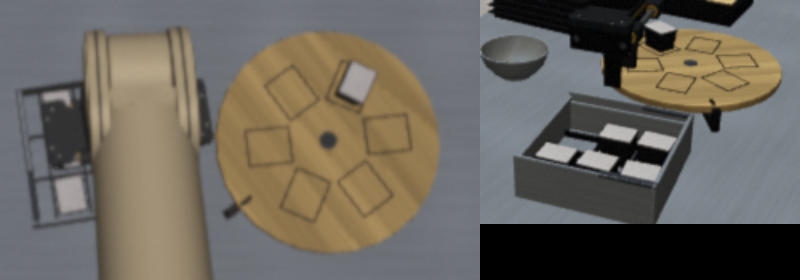

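The first tub stands within ~1 mm of its outline's centre (crop ~(353,82)), and the others are unmoved. Second tub now.

Request:
arm_command(xyz=[[0,0,-0.03],[0,0,-0.06],[0,0,-0.08],[0,0,-0.095],[0,0,-0.105],[0,0,-0.11],[0,0,-0.11]], rot=[[0,0,0],[0,0,0],[0,0,0],[0,0,0],[0,0,0],[0,0,0],[0,0,0]])

```text
time: 18.5
ee_pos: [0.4752, -0.0454, 0.0194]
eef_rot: [0.997, 0.081, -0.001, -0.0]
ft_force: [0.4, 0.3, -0.3]
width: 0.0541
grip_force: 0.0
```

Request:
arm_command(xyz=[[0,0,0],[0,0,0],[0,0,0],[0,0,0],[0,0,0],[0,0,0],[0,0,0.03],[0,0,0.06],[0,0,0.09],[0,0,0.11],[0.0092,-0.0285,0.11],[0.0184,-0.0571,0.11],[0.0275,-0.0856,0.11],[0.0367,-0.1142,0.11],[0.0459,-0.1427,0.11],[0.0551,-0.1712,0.11],[0.0642,-0.1998,0.11],[0.0734,-0.2283,0.11],[0.0734,-0.2283,0.11],[0.0734,-0.2283,0.11]], rot=[[0,0,0],[0,0,0],[0,0,0],[0,0,0],[0,0,0],[0,0,0],[0,0,0],[0,0,0],[0,0,0],[0,0,0],[0,0,0.059],[0,0,0.119],[0,0,0.178],[0,0,0.237],[0,0,0.297],[0,0,0.356],[0,0,0.415],[0,0,0.4747],[0,0,0.4747],[0,0,0.4747]], grip=0)

```text
time: 20.17
ee_pos: [0.5485, -0.275, 0.1294]
eef_rot: [0.95, 0.312, -0.0, -0.0]
ft_force: [0.2, 1.0, -1.2]
width: 0.0374
grip_force: 25.0
```

Request:
arm_command(xyz=[[0,0,-0.025],[0,0,-0.045],[0,0,-0.06],[0,0,-0.07],[0,0,-0.076],[0,0,-0.079],[0,0,-0.08],[0,0,-0.08],[0,0,-0.08]], rot=[[0,0,0],[0,0,0],[0,0,0],[0,0,0],[0,0,0],[0,0,0],[0,0,0],[0,0,0],[0,0,0]])

```text
time: 20.92
ee_pos: [0.5497, -0.2732, 0.0512]
eef_rot: [0.95, 0.313, 0.001, 0.001]
ft_force: [0.4, 1.2, 3.1]
width: 0.038
grip_force: 25.0
```

Request:
arm_command(xyz=[[0,0,0],[0,0,0],[0,0,0],[0,0,0],[0,0,0],[0,0,0.01],[0,0,0.03],[0,0,0.06],[0,0,0.08],[-0.016,0.0274,0.08],[-0.0321,0.0548,0.08],[-0.0481,0.0822,0.08],[-0.0642,0.1097,0.08],[-0.0802,0.1371,0.08],[-0.0962,0.1645,0.08],[-0.1123,0.1919,0.08],[-0.1283,0.2193,0.08],[-0.1283,0.2193,0.08],[-0.1283,0.2193,0.08]], rot=[[0,0,0],[0,0,0],[0,0,0],[0,0,0],[0,0,0],[0,0,0],[0,0,0],[0,0,0],[0,0,0],[0,0,-0.059],[0,0,-0.119],[0,0,-0.178],[0,0,-0.237],[0,0,-0.297],[0,0,-0.356],[0,0,-0.415],[0,0,-0.4747],[0,0,-0.4747],[0,0,-0.4747]], grip=0.62)

```text
time: 22.5
ee_pos: [0.4204, -0.053, 0.131]
eef_rot: [0.997, 0.082, 0.001, 0.001]
ft_force: [0.2, -0.7, -0.6]
width: 0.0538
grip_force: 0.0
```

```bash
python3 - <<'E'
from h import *
look()
E
```

```text
t 22.5 tcp [ 0.4204 -0.053   0.131 ] ty [ 0.164 -0.986  0.002] tz [ 0.001 -0.001 -1.   ] w 0.0538 F [ 0.2 -0.7 -0.6] g 0.0
top net []
side net [[0.409, 0.027, 0.023], [0.47, 0.033, 0.025]]
top 0.073 [ 558. -355.] mid [ 558. -355.] [31. 41.] long -27.1
top 0.073 [ 550. -273.] mid [ 550. -273.] [42. 33.] long 36.1
top 0.043 [522.  41.] mid [522.  41.] [41. 33.] long 7.2
top 0.043 [478.  30.] mid [477.  31.] [19. 32.] long -89.1
side 0.043 [421. -53.] mid [421. -53.] [43. 34.] long 6.7
side 0.043 [521.  42.] mid [522.  41.] [43. 36.] long 8.5
side 0.043 [466.  30.] mid [466.  30.] [44. 36.] long 5.8
side 0.043 [406.  23.] mid [406.  23.] [46. 33.] long 10.6
```

Request:
arm_command(xyz=[[0,0,-0.03],[0,0,-0.06],[0,0,-0.08],[0,0,-0.095],[0,0,-0.105],[0,0,-0.11],[0,0,-0.11]], rot=[[0,0,0],[0,0,0],[0,0,0],[0,0,0],[0,0,0],[0,0,0],[0,0,0]])

```text
time: 23.28
ee_pos: [0.4203, -0.0542, 0.0194]
eef_rot: [0.997, 0.081, -0.001, -0.0]
ft_force: [0.4, -1.2, -0.0]
width: 0.0544
grip_force: 0.0
```

Request:
arm_command(xyz=[[0,0,0],[0,0,0],[0,0,0],[0,0,0],[0,0,0],[0,0,0],[0,0,0.03],[0,0,0.06],[0,0,0.09],[0,0,0.11],[0,0,0.11]], rot=[[0,0,0],[0,0,0],[0,0,0],[0,0,0],[0,0,0],[0,0,0],[0,0,0],[0,0,0],[0,0,0],[0,0,0],[0,0,0]], grip=0)

```text
time: 24.2
ee_pos: [0.4229, -0.0542, 0.1342]
eef_rot: [0.997, 0.081, 0.003, 0.001]
ft_force: [0.7, 0.6, -0.9]
width: 0.0382
grip_force: 24.6
```

Request:
arm_command(xyz=[[0.0034,-0.0117,0],[0.0069,-0.0234,0],[0.0103,-0.0351,0],[0.0137,-0.0468,0],[0.0172,-0.0585,0],[0.0206,-0.0702,0],[0.024,-0.0819,0],[0.0275,-0.0936,0],[0.0309,-0.1052,0],[0.0343,-0.1169,0],[0.0377,-0.1286,0],[0.0412,-0.1403,0],[0.0446,-0.152,0],[0.048,-0.1637,0],[0.0515,-0.1754,0],[0.0549,-0.1871,0],[0.0549,-0.1871,0],[0.0549,-0.1871,0],[0.0549,-0.1871,0]], rot=[[0,0,0.095],[0,0,0.19],[0,0,0.285],[0,0,0.38],[0,0,0.476],[0,0,0.571],[0,0,0.666],[0,0,0.761],[0,0,0.856],[0,0,0.951],[0,0,1.046],[0,0,1.141],[0,0,1.237],[0,0,1.332],[0,0,1.427],[0,0,1.522],[0,0,1.522],[0,0,1.522],[0,0,1.522]])

```text
time: 25.78
ee_pos: [0.4752, -0.2401, 0.1296]
eef_rot: [0.667, 0.745, 0.0, -0.0]
ft_force: [-1.0, 0.7, -0.7]
width: 0.0384
grip_force: 24.6
```

Request:
arm_command(xyz=[[0,0,-0.025],[0,0,-0.045],[0,0,-0.06],[0,0,-0.07],[0,0,-0.076],[0,0,-0.079],[0,0,-0.08],[0,0,-0.08],[0,0,-0.08]], rot=[[0,0,0],[0,0,0],[0,0,0],[0,0,0],[0,0,0],[0,0,0],[0,0,0],[0,0,0],[0,0,0]])

```text
time: 26.53
ee_pos: [0.4761, -0.2412, 0.0509]
eef_rot: [0.666, 0.746, 0.0, 0.001]
ft_force: [0.4, 1.5, 1.0]
width: 0.038
grip_force: 24.6
```

Request:
arm_command(xyz=[[0,0,0],[0,0,0],[0,0,0],[0,0,0],[0,0,0],[0,0,0.01],[0,0,0.03],[0,0,0.06],[0,0,0.08],[0,0,0.08]], rot=[[0,0,0],[0,0,0],[0,0,0],[0,0,0],[0,0,0],[0,0,0],[0,0,0],[0,0,0],[0,0,0],[0,0,0]], grip=0.62)

```text
time: 27.37
ee_pos: [0.4779, -0.242, 0.1353]
eef_rot: [0.666, 0.746, 0.001, 0.003]
ft_force: [0.3, 0.6, 0.6]
width: 0.0543
grip_force: 0.0
```

Request:
arm_command(xyz=[[0.0029,0.0177,0],[0.0058,0.0353,0],[0.0087,0.053,0],[0.0117,0.0707,0],[0.0146,0.0883,0],[0.0175,0.106,0],[0.0204,0.1236,0],[0.0233,0.1413,0],[0.0262,0.159,0],[0.0291,0.1766,0],[0.032,0.1943,0],[0.035,0.212,0],[0.0379,0.2296,0],[0.0408,0.2473,0],[0.0437,0.2649,0],[0.0466,0.2826,0],[0.0466,0.2826,0],[0.0466,0.2826,0]], rot=[[0,0,-0.095],[0,0,-0.19],[0,0,-0.285],[0,0,-0.38],[0,0,-0.476],[0,0,-0.571],[0,0,-0.666],[0,0,-0.761],[0,0,-0.856],[0,0,-0.951],[0,0,-1.046],[0,0,-1.141],[0,0,-1.237],[0,0,-1.332],[0,0,-1.427],[0,0,-1.522],[0,0,-1.522],[0,0,-1.522]])

```text
time: 28.87
ee_pos: [0.522, 0.0424, 0.1302]
eef_rot: [0.997, 0.083, -0.0, -0.0]
ft_force: [-0.7, -1.3, 0.2]
width: 0.0539
grip_force: 0.0
```

```bash
python3 - <<'E'
from h import *
im,im2=look()
cv2.imwrite('pics/c4.png',np.hstack([cv2.resize(im[180:320,280:520,::-1],(480,280)),cv2.copyMakeBorder(cv2.resize(im2[180:320,250:450,::-1],(320,224)),0,56,0,0,0)]))
E
```

```text
t 28.87 tcp [0.522  0.0424 0.1302] ty [ 0.165 -0.986 -0.   ] tz [-0.  0. -1.] w 0.0539 F [-0.7 -1.3  0.2] g 0.0
top net []
side net [[0.41, 0.025, 0.026]]
top 0.073 [ 557. -356.] mid [ 557. -356.] [31. 40.] long -27.1
top 0.073 [ 550. -273.] mid [ 551. -273.] [43. 33.] long 36.1
top 0.073 [ 475. -240.] mid [ 476. -240.] [32. 42.] long -89.1
side 0.073 [ 558. -357.] mid [ 558. -358.] [38. 48.] long -27.9
side 0.073 [ 550. -272.] mid [ 550. -273.] [43. 26.] long 31.4
side 0.073 [ 475. -239.] mid [ 474. -240.] [33. 44.] long -87.2
side 0.043 [584.  41.] mid [584.  42.] [23. 50.] long -87.2
side 0.043 [521.  42.] mid [522.  41.] [44. 36.] long 8.5
side 0.043 [466.  30.] mid [466.  29.] [44. 37.] long 6.6
side 0.043 [406.  22.] mid [406.  22.] [47. 36.] long 11.2
```

View pics/c4.png

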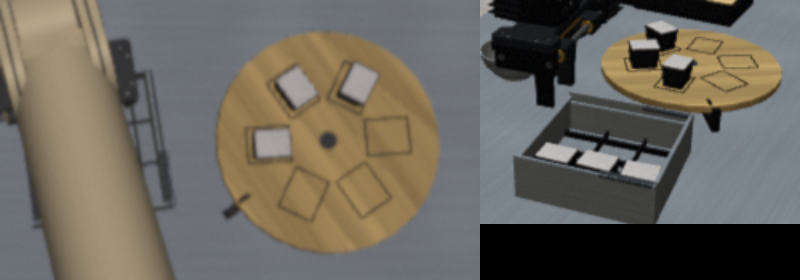

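Three tubs are in outlines (~(357,83), (296,87), (271,142)) and three remain in the caddy. The disc seems turned by about 2°, so I'll re-measure it before the next placing.

Request:
arm_command(xyz=[[0,0,-0.03],[0,0,-0.06],[0,0,-0.08],[0,0,-0.095],[0,0,-0.105],[0,0,-0.11],[0,0,-0.11]], rot=[[0,0,0],[0,0,0],[0,0,0],[0,0,0],[0,0,0],[0,0,0],[0,0,0]])

```text
time: 29.65
ee_pos: [0.5217, 0.041, 0.0195]
eef_rot: [0.997, 0.081, -0.001, 0.0]
ft_force: [1.2, 0.9, 0.9]
width: 0.0537
grip_force: 0.0
```

Request:
arm_command(xyz=[[0,0,0],[0,0,0],[0,0,0],[0,0,0],[0,0,0],[0,0,0],[0,0,0.03],[0,0,0.06],[0,0,0.09],[0,0,0.11],[0,0,0.11]], rot=[[0,0,0],[0,0,0],[0,0,0],[0,0,0],[0,0,0],[0,0,0],[0,0,0],[0,0,0],[0,0,0],[0,0,0],[0,0,0]], grip=0)

```text
time: 30.57
ee_pos: [0.5245, 0.0419, 0.1347]
eef_rot: [0.997, 0.081, 0.003, 0.0]
ft_force: [0.3, -0.1, 0.4]
width: 0.0379
grip_force: 25.0
```

```bash
python3 - <<'E'
from h import *
st(); c0=np.array([.4845,-.3209]); A=[]
for k in range(3):
  for c in ['top','side']:
    im,m=snap(c)
    for x in r.spot_point('mark',c):
        p=w(m,x['at'])[:2]
        d=np.linalg.norm(p-c0); a=np.degrees(np.arctan2(*(p-c0)[::-1]))
        if .06<d<.1 and x['conf']>.3: A.append([a,(a+23.5+30)%60-30])
A=np.array(A); print(np.round(A[np.argsort(A[:,0])],1).tolist(),np.median(A[:,1]),A[:,1].mean())
E
```

```text
t 30.57 tcp [0.5245 0.0419 0.1347] ty [ 0.162 -0.987  0.001] tz [ 0.007 -0.    -1.   ] w 0.0379 F [ 0.3 -0.1  0.4] g 25.0
[[-149.9, -6.4], [-149.3, -5.8], [-147.3, -3.8], [-145.2, -1.7], [-144.1, -0.6], [-144.0, -0.5], [-86.2, -2.7], [-85.0, -1.5], [-84.1, -0.6], [-84.0, -0.5], [-83.7, -0.2], [-81.5, 2.0], [-24.9, -1.4], [-24.5, -1.0], [-24.2, -0.7], [31.6, -4.9], [32.4, -4.1], [33.0, -3.5], [92.7, -3.8], [92.7, -3.8], [94.3, -2.2], [94.4, -2.1], [96.3, -0.2], [96.3, -0.2], [96.6, 0.1], [151.5, -5.0], [151.9, -4.6], [153.0, -3.5], [156.3, -0.2], [156.5, -0.0], [156.5, 0.0]] -1.5317272255152687 -2.053290438543498
```

Request:
arm_command(xyz=[[-0.0092,-0.0273,0],[-0.0183,-0.0546,0],[-0.0275,-0.082,0],[-0.0366,-0.1093,0],[-0.0458,-0.1366,0],[-0.0549,-0.1639,0],[-0.0641,-0.1912,0],[-0.0732,-0.2185,0],[-0.0824,-0.2459,0],[-0.0915,-0.2732,0],[-0.1007,-0.3005,0],[-0.1098,-0.3278,0],[-0.1098,-0.3278,0],[-0.1098,-0.3278,0],[-0.1098,-0.3278,0]], rot=[[0,0,-0.0505],[0,0,-0.101],[0,0,-0.1515],[0,0,-0.202],[0,0,-0.2525],[0,0,-0.303],[0,0,-0.3535],[0,0,-0.404],[0,0,-0.4545],[0,0,-0.505],[0,0,-0.5555],[0,0,-0.606],[0,0,-0.606],[0,0,-0.606],[0,0,-0.606]])

```text
time: 32.42
ee_pos: [0.4125, -0.2857, 0.13]
eef_rot: [0.976, -0.22, -0.0, -0.0]
ft_force: [0.3, 1.0, -1.2]
width: 0.0379
grip_force: 25.0
```

Request:
arm_command(xyz=[[0,0,-0.025],[0,0,-0.045],[0,0,-0.06],[0,0,-0.07],[0,0,-0.075],[0,0,-0.078],[0,0,-0.079],[0,0,-0.079],[0,0,-0.079]], rot=[[0,0,0],[0,0,0],[0,0,0],[0,0,0],[0,0,0],[0,0,0],[0,0,0],[0,0,0],[0,0,0]])

```text
time: 33.17
ee_pos: [0.4128, -0.2866, 0.0518]
eef_rot: [0.976, -0.22, 0.001, 0.0]
ft_force: [0.3, 0.6, -0.7]
width: 0.0379
grip_force: 25.0
```

Request:
arm_command(xyz=[[0,0,-0.001],[0,0,-0.001],[0,0,-0.001],[0,0,-0.001],[0,0,-0.001],[0,0,0.01],[0,0,0.03],[0,0,0.06],[0,0,0.079],[0,0,0.079]], rot=[[0,0,0],[0,0,0],[0,0,0],[0,0,0],[0,0,0],[0,0,0],[0,0,0],[0,0,0],[0,0,0],[0,0,0]], grip=0.62)

```text
time: 34.0
ee_pos: [0.4145, -0.2876, 0.1352]
eef_rot: [0.975, -0.22, 0.003, 0.001]
ft_force: [0.6, -0.1, -0.4]
width: 0.0541
grip_force: 0.0
```

Request:
arm_command(xyz=[[0.0045,0.0264,0],[0.009,0.0527,0],[0.0135,0.0791,0],[0.0179,0.1055,0],[0.0224,0.1318,0],[0.0269,0.1582,0],[0.0314,0.1846,0],[0.0359,0.2109,0],[0.0404,0.2373,0],[0.0448,0.2637,0],[0.0493,0.29,0],[0.0538,0.3164,0],[0.0538,0.3164,0],[0.0538,0.3164,0]], rot=[[0,0,0.0505],[0,0,0.101],[0,0,0.1515],[0,0,0.202],[0,0,0.2525],[0,0,0.303],[0,0,0.3535],[0,0,0.404],[0,0,0.4545],[0,0,0.505],[0,0,0.5555],[0,0,0.606],[0,0,0.606],[0,0,0.606]])

```text
time: 35.17
ee_pos: [0.4661, 0.0313, 0.1303]
eef_rot: [0.997, 0.082, 0.0, -0.0]
ft_force: [-0.1, -0.4, 0.8]
width: 0.0541
grip_force: 0.0
```

```bash
python3 - <<'E'
from h import *
look()
E
```

```text
t 35.17 tcp [0.4661 0.0313 0.1303] ty [ 0.164 -0.986 -0.   ] tz [ 0.  0. -1.] w 0.0541 F [-0.1 -0.4  0.8] g 0.0
top net []
side net [[0.405, 0.025, 0.023], [0.763, 0.206, 0.002]]
top 0.073 [ 557. -356.] mid [ 557. -356.] [32. 41.] long -26.5
top 0.073 [ 550. -273.] mid [ 551. -273.] [43. 33.] long 36.1
top 0.073 [ 475. -240.] mid [ 476. -240.] [32. 42.] long -89.1
top 0.073 [ 413. -287.] mid [ 413. -287.] [32. 43.] long -25.0
side 0.073 [ 556. -359.] mid [ 562. -362.] [40. 61.] long -30.0
side 0.073 [ 549. -272.] mid [ 549. -271.] [43. 30.] long 40.4
side 0.073 [ 342. -350.] mid [ 342. -355.] [45. 83.] long -45.7
side 0.073 [ 412. -286.] mid [ 412. -286.] [33. 43.] long -25.7
side 0.073 [ 475. -239.] mid [ 474. -240.] [33. 44.] long -87.2
side 0.043 [600.  41.] mid [607.  43.] [82. 88.] long -75.4
side 0.043 [466.  30.] mid [467.  29.] [46. 37.] long 6.6
side 0.043 [403.  18.] mid [404.  15.] [44. 43.] long 12.2
```

Request:
arm_command(xyz=[[0,0,-0.03],[0,0,-0.06],[0,0,-0.08],[0,0,-0.095],[0,0,-0.105],[0,0,-0.11],[0,0,-0.11]], rot=[[0,0,0],[0,0,0],[0,0,0],[0,0,0],[0,0,0],[0,0,0],[0,0,0]])

```text
time: 35.95
ee_pos: [0.4657, 0.0296, 0.0195]
eef_rot: [0.997, 0.081, -0.001, -0.0]
ft_force: [-0.1, -0.7, 0.3]
width: 0.0541
grip_force: 0.0
```

Request:
arm_command(xyz=[[0,0,0],[0,0,0],[0,0,0],[0,0,0],[0,0,0],[0,0,0],[0,0,0.03],[0,0,0.06],[0,0,0.09],[0,0,0.11],[0,0,0.11]], rot=[[0,0,0],[0,0,0],[0,0,0],[0,0,0],[0,0,0],[0,0,0],[0,0,0],[0,0,0],[0,0,0],[0,0,0],[0,0,0]], grip=0)

```text
time: 36.87
ee_pos: [0.4685, 0.0304, 0.1344]
eef_rot: [0.997, 0.081, 0.003, 0.0]
ft_force: [0.9, 0.2, -0.2]
width: 0.0381
grip_force: 24.6
```

Request:
arm_command(xyz=[[-0.0036,-0.0305,0],[-0.0073,-0.061,0],[-0.0109,-0.0914,0],[-0.0146,-0.1219,0],[-0.0182,-0.1524,0],[-0.0218,-0.1829,0],[-0.0255,-0.2133,0],[-0.0291,-0.2438,0],[-0.0327,-0.2743,0],[-0.0364,-0.3048,0],[-0.04,-0.3352,0],[-0.0437,-0.3657,0],[-0.0473,-0.3962,0],[-0.0473,-0.3962,0],[-0.0473,-0.3962,0],[-0.0473,-0.3962,0]], rot=[[0,0,0.0341],[0,0,0.0682],[0,0,0.1022],[0,0,0.1363],[0,0,0.1704],[0,0,0.2045],[0,0,0.2385],[0,0,0.2726],[0,0,0.3067],[0,0,0.3408],[0,0,0.3748],[0,0,0.4089],[0,0,0.443],[0,0,0.443],[0,0,0.443],[0,0,0.443]])

```text
time: 38.2
ee_pos: [0.4188, -0.3652, 0.1293]
eef_rot: [0.955, 0.298, -0.0, -0.001]
ft_force: [-0.3, 1.3, -1.0]
width: 0.0379
grip_force: 24.6
```

Request:
arm_command(xyz=[[0,0,-0.025],[0,0,-0.045],[0,0,-0.06],[0,0,-0.07],[0,0,-0.075],[0,0,-0.078],[0,0,-0.079],[0,0,-0.079],[0,0,-0.079]], rot=[[0,0,0],[0,0,0],[0,0,0],[0,0,0],[0,0,0],[0,0,0],[0,0,0],[0,0,0],[0,0,0]])

```text
time: 38.95
ee_pos: [0.4192, -0.3664, 0.0519]
eef_rot: [0.955, 0.298, 0.0, 0.001]
ft_force: [-0.0, -0.2, 0.8]
width: 0.0379
grip_force: 24.6
```

Request:
arm_command(xyz=[[0,0,-0.001],[0,0,-0.001],[0,0,-0.001],[0,0,-0.001],[0,0,-0.001],[0,0,0.01],[0,0,0.03],[0,0,0.06],[0,0,0.079],[0,0,0.079]], rot=[[0,0,0],[0,0,0],[0,0,0],[0,0,0],[0,0,0],[0,0,0],[0,0,0],[0,0,0],[0,0,0],[0,0,0]], grip=0.62)

```text
time: 39.78
ee_pos: [0.4209, -0.3676, 0.1355]
eef_rot: [0.955, 0.298, 0.002, 0.003]
ft_force: [-0.1, -0.6, 0.4]
width: 0.0542
grip_force: 0.0
```

Request:
arm_command(xyz=[[-0.0009,0.0299,0],[-0.0018,0.0598,0],[-0.0028,0.0897,0],[-0.0037,0.1196,0],[-0.0046,0.1495,0],[-0.0055,0.1794,0],[-0.0065,0.2093,0],[-0.0074,0.2392,0],[-0.0083,0.2691,0],[-0.0092,0.299,0],[-0.0102,0.3289,0],[-0.0111,0.3588,0],[-0.012,0.3887,0],[-0.012,0.3887,0],[-0.012,0.3887,0]], rot=[[0,0,-0.0341],[0,0,-0.0682],[0,0,-0.1022],[0,0,-0.1363],[0,0,-0.1704],[0,0,-0.2045],[0,0,-0.2385],[0,0,-0.2726],[0,0,-0.3067],[0,0,-0.3408],[0,0,-0.3748],[0,0,-0.4089],[0,0,-0.443],[0,0,-0.443],[0,0,-0.443]])

```text
time: 41.03
ee_pos: [0.4067, 0.0237, 0.1304]
eef_rot: [0.997, 0.083, 0.0, 0.0]
ft_force: [-0.1, -2.2, 0.2]
width: 0.0539
grip_force: 0.0
```

```bash
python3 - <<'E'
from h import *
look()
E
```

```text
t 41.03 tcp [0.4067 0.0237 0.1304] ty [ 0.165 -0.986  0.001] tz [ 0.001 -0.001 -1.   ] w 0.0539 F [-0.1 -2.2  0.2] g 0.0
top net []
side net [[0.471, -0.008, 0.002], [0.404, 0.026, 0.025]]
top 0.073 [ 557. -356.] mid [ 557. -356.] [33. 41.] long -26.6
top 0.073 [ 551. -273.] mid [ 551. -273.] [43. 33.] long 36.1
top 0.073 [ 475. -240.] mid [ 476. -240.] [32. 42.] long -89.1
top 0.073 [ 419. -366.] mid [ 419. -366.] [42. 33.] long 32.8
top 0.073 [ 412. -287.] mid [ 413. -287.] [32. 43.] long -25.0
side 0.073 [ 418. -367.] mid [ 416. -366.] [47. 33.] long 31.4
side 0.073 [ 342. -348.] mid [ 342. -345.] [42. 67.] long -58.7
side 0.073 [ 412. -285.] mid [ 413. -285.] [31. 43.] long -25.6
side 0.073 [ 470. -242.] mid [ 471. -240.] [27. 44.] long -81.9
side 0.043 [591.  40.] mid [597.  39.] [61. 86.] long -76.5
side 0.043 [403.  18.] mid [404.  17.] [43. 39.] long 12.0
```

Request:
arm_command(xyz=[[0,0,-0.03],[0,0,-0.06],[0,0,-0.08],[0,0,-0.095],[0,0,-0.105],[0,0,-0.11],[0,0,-0.11]], rot=[[0,0,0],[0,0,0],[0,0,0],[0,0,0],[0,0,0],[0,0,0],[0,0,0]])

```text
time: 41.82
ee_pos: [0.4064, 0.0221, 0.0195]
eef_rot: [0.997, 0.081, -0.001, -0.0]
ft_force: [0.6, -0.3, -0.0]
width: 0.0539
grip_force: 0.0
```

Request:
arm_command(xyz=[[0,0,0],[0,0,0],[0,0,0],[0,0,0],[0,0,0],[0,0,0],[0,0,0.03],[0,0,0.06],[0,0,0.09],[0,0,0.11],[0,0,0.11]], rot=[[0,0,0],[0,0,0],[0,0,0],[0,0,0],[0,0,0],[0,0,0],[0,0,0],[0,0,0],[0,0,0],[0,0,0],[0,0,0]], grip=0)

```text
time: 42.73
ee_pos: [0.4091, 0.0228, 0.1342]
eef_rot: [0.997, 0.081, 0.003, 0.001]
ft_force: [1.1, 0.1, -0.2]
width: 0.0375
grip_force: 25.0
```

Request:
arm_command(xyz=[[0.0053,-0.0264,0],[0.0106,-0.0529,0],[0.0158,-0.0793,0],[0.0211,-0.1057,0],[0.0264,-0.1322,0],[0.0317,-0.1586,0],[0.0369,-0.185,0],[0.0422,-0.2115,0],[0.0475,-0.2379,0],[0.0528,-0.2643,0],[0.058,-0.2907,0],[0.0633,-0.3172,0],[0.0686,-0.3436,0],[0.0739,-0.37,0],[0.0791,-0.3965,0],[0.0844,-0.4229,0],[0.0844,-0.4229,0],[0.0844,-0.4229,0],[0.0844,-0.4229,0]], rot=[[0,0,0.0931],[0,0,0.1863],[0,0,0.2794],[0,0,0.3725],[0,0,0.4656],[0,0,0.5588],[0,0,0.6519],[0,0,0.745],[0,0,0.8381],[0,0,0.9313],[0,0,1.0244],[0,0,1.1175],[0,0,1.2106],[0,0,1.3038],[0,0,1.3969],[0,0,1.49],[0,0,1.49],[0,0,1.49],[0,0,1.49]])

```text
time: 44.32
ee_pos: [0.4911, -0.3993, 0.1291]
eef_rot: [0.678, 0.735, 0.0, -0.001]
ft_force: [0.2, 0.2, -0.8]
width: 0.0378
grip_force: 25.0
```

Place, release and withdraw clear of the table (up and sideways).

Request:
arm_command(xyz=[[0,0,-0.025],[0,0,-0.045],[0,0,-0.06],[0,0,-0.07],[0,0,-0.075],[0,0,-0.078],[0,0,-0.079],[0,0,-0.079],[0,0,-0.079]], rot=[[0,0,0],[0,0,0],[0,0,0],[0,0,0],[0,0,0],[0,0,0],[0,0,0],[0,0,0],[0,0,0]])

```text
time: 45.07
ee_pos: [0.4916, -0.4005, 0.052]
eef_rot: [0.678, 0.735, 0.0, 0.001]
ft_force: [-0.0, 0.3, 0.4]
width: 0.0381
grip_force: 25.0
```

Request:
arm_command(xyz=[[0,0,-0.001],[0,0,-0.001],[0,0,-0.001],[0,0,-0.001],[0,0,-0.001],[0,0,0.01],[0,0,0.03],[0,0,0.06],[0,0,0.1],[0,0,0.13],[0,-0.03,0.16],[-0.02,-0.06,0.18],[-0.04,-0.09,0.2],[-0.07,-0.12,0.2],[-0.1,-0.14,0.2],[-0.12,-0.16,0.2],[-0.14,-0.18,0.2],[-0.16,-0.19,0.2],[-0.16,-0.19,0.2]], rot=[[0,0,0],[0,0,0],[0,0,0],[0,0,0],[0,0,0],[0,0,0],[0,0,0],[0,0,0],[0,0,0],[0,0,0],[0,0,0],[0,0,0],[0,0,0],[0,0,0],[0,0,0],[0,0,0],[0,0,0],[0,0,0],[0,0,0]], grip=0.62)

```text
time: 46.65
ee_pos: [0.3251, -0.5939, 0.2518]
eef_rot: [0.68, 0.733, -0.002, -0.0]
ft_force: [-0.6, -0.8, -0.8]
width: 0.0538
grip_force: 0.0
```

```bash
python3 - <<'E'
from h import *
im,im2=look(); m=r.camera_model('side')
for l in ['lid_mid','spice_jar','prep_bowl','serving_spoon']: print(l,[np.round(w(m,x['at']),3).tolist() for x in r.spot_point(l,'side')[:2]])
cv2.imwrite('pics/c5.png',np.vstack([cv2.resize(im[170:320,150:520,::-1],(740,300)),cv2.copyMakeBorder(cv2.resize(im2[180:260,310:450,::-1],(490,280)),0,0,0,250,0)]))
E
```

```text
t 46.65 tcp [ 0.3251 -0.5939  0.2518] ty [ 0.997  0.074 -0.003] tz [-0.003 -0.002 -1.   ] w 0.0538 F [-0.6 -0.8 -0.8] g 0.0
top net [[0.492, -0.4, 0.054]]
side net [[0.493, -0.399, 0.055]]
top 0.073 [ 557. -356.] mid [ 557. -356.] [33. 41.] long -26.6
top 0.073 [ 551. -273.] mid [ 551. -273.] [43. 33.] long 36.1
top 0.073 [ 491. -403.] mid [ 491. -403.] [32. 43.] long -85.6
top 0.073 [ 475. -240.] mid [ 476. -240.] [32. 42.] long -89.1
top 0.073 [ 419. -366.] mid [ 419. -366.] [42. 33.] long 32.8
top 0.073 [ 413. -287.] mid [ 413. -287.] [32. 43.] long -24.6
side 0.073 [ 557. -357.] mid [ 557. -357.] [36. 46.] long -27.8
side 0.073 [ 491. -402.] mid [ 491. -402.] [34. 42.] long -86.9
side 0.073 [ 419. -368.] mid [ 419. -368.] [44. 26.] long 31.4
side 0.073 [ 550. -272.] mid [ 550. -273.] [43. 26.] long 31.4
side 0.073 [ 412. -285.] mid [ 413. -285.] [31. 43.] long -25.6
side 0.073 [ 475. -239.] mid [ 474. -240.] [33. 44.] long -87.2
lid_mid [[0.476, 0.311, 0.016], [0.219, 0.341, 0.001]]
spice_jar [[0.764, 0.208, 0.005]]
prep_bowl []
serving_spoon [[0.769, 0.001, 0.002]]
```

View pics/c5.png

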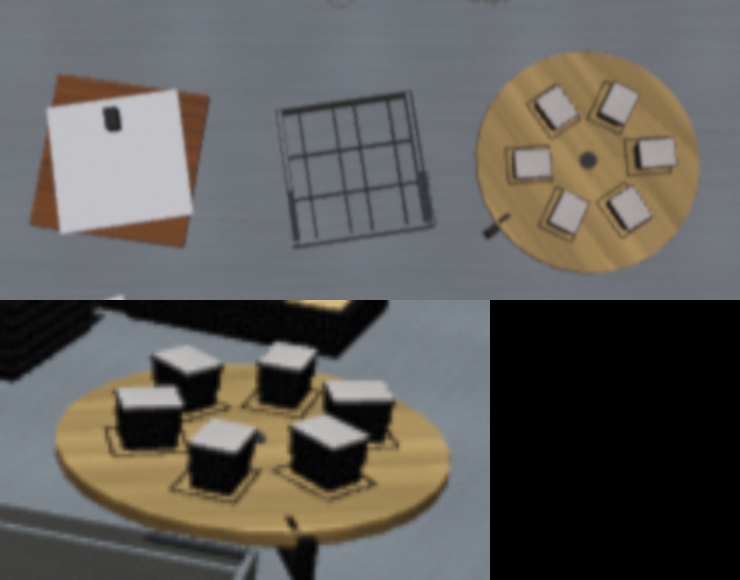

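The picture shows the caddy empty, all six tubs upright inside their outlines, the dash near the pointer and the lid flat on the board, knob up. Handing in.

```bash
python3 -c "
from bench import r
print(r.close_job())"
```

```text
the job is handed in; nothing more can be done
None
```

I handed the job in at about 47 s: the lid lies flat, knob up, in the middle of the board, and all six tubs stand upright within about 4 mm of their outlines' centres; the turntable shifted by about 2° (0.03 rad), the jar and spoon measured in place, and I did not re-check the bowl's position at the end; no verdict came back.

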